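Stack two cassettes with a separator and hold the exposure shutter half open

ROBOT

A 6-joint arm with a two-finger parallel gripper is mounted at the origin on a cart in front of the work surface, level with it; the furniture and walls round the work are solid. World frame = base frame: x ahead of the robot, y to its left, z up, the work surface at z = 0. Lengths are in m, angles in rad, forces in N, time in s.
With the tool pointing down it reaches from about 0.225 to 0.875 m from the base axis. Payload 3.4 kg.
Tool frame: the origin (TCP) lies at the very end of the fingers, on their centre line; the grasp point (between the pads) lies 19 mm behind it; x points along the fingers, y is the direction in which the jaws open and shut, and the axes are right-handed (so a half turn about x gives the same grasp; the last joint's range is limited). The gripper opens to 85 mm and grips with 20 to 120 N. Pads are 22 mm wide; open, the fingers measure 114 mm over their backs; the gripper's body (76 mm by 85 mm) begins 54 mm behind the grasp point. The pads swing forward as they close: fully open they stand 13 mm farther back than shut.
Start: joints at [-0.121, 0.276, 1.505, -0, 1.361, -0.121], TCP at [0.575, -0, 0.231] pointing down, gripper open.
Joint ranges: [-2.89, 2.89], [-0.75, 2.08], [0.22, 2.7], [-1.18, 4.32], [0.11, 2.71], [-2.7, 2.7]. Speed limits (rad/s): [2.57, 2.57, 3.14, 3.14, 3.14, 3.14].

INTERFACE

Orientations are given as a unit quaternion [w, x, y, z].
In Python, from rig import manip gives the robot as it stands.
- The arm moves only by the tool apply_moves, never from a script. Its argument "rows" is text: rows parted by semicolons, each of 5 numbers parted by spaces: the shift along the tool's x, y, z each as a share of 0.5 m, from -1 to 1, then the turn about the tool's x as a share of pi/2 rad, from -1 to 1, then the gripper's target within -1 to 1 (shut at 1, half-way at 0, fully open at -1). A call has 1 to 10 rows; each row shifts and turns the commanded pose from where the row before left it, along the tool's axes as they then stand; what a row does not reach is not made up. A row lasts 1/10 s, in which the tool goes at most 50 mm and 8.59 degrees, less where a joint would pass 70% of its speed; a pose out of reach is approached as far as the arm can. A call with a number of a shift or a turn outside -1 to 1 is refused whole. A call with a gripper value outside its range is refused whole. The fingers move at their own pace and stop on an object; the grip force is fixed at half the most. Time passes only in rows, so rows that do not move let the fingers close. It gives the time, the measured TCP pose, the force and the opening at its end, in the units of the state.
- manip.read_state(): the state, without advancing time (a new reading comes with each control period).
- manip.get_image(name): name is "scene" or "side" or "wrist"; returns a dict with "frame" (480x640x3 uint8, red, green, blue), "fx", "fy", "cx", "cy" (pixels), "distortion" ([k1, k2, p1, p2, k3] as OpenCV has them; the pictures are not rectified), "rvec" (rotation vector, rad) and "tvec" (3), from world to camera coordinates, as OpenCV has them. Camera axes: x right, y down, z forward; pixel columns grow to the right and rows downward; lengths in m; the calibration is good to about 2 mm. A picture is of the moment at which its call begins. There is no depth.
- manip.finish_job(): hands the job in, once; it reports no verdict.
The state is a dict: "time_s": time; "qpos": joint angles; "qvel": joint speeds; "joint_torque": joint torques, N m; "tool_pos": TCP position; "tool_rot": TCP orientation; "force": force on the tool from outside, world axes, zero at the start; "torque": the same for the moment, N m; "width": finger opening in m.
Only numpy, scipy, OpenCV 4.12 (cv2) and the standard library are available. Lean on these libraries where they do the work, as an engineer would, in place of code of your own. Each camera call takes 0.05 s, during which the arm holds its last target.

TASK

Load the white exposure box: lay the orange separator sheet squarely on the black cassette in its nest, set the blue cassette squarely on the sheet, both lined up with the black one and let go. Only when the stack is complete, draw the sprung shutter by its red upright handle to the green half-way marks, never past the red three-quarter marks, and finish while still holding it steady there against its spring. Leave the beaker, flask, marker pen and timer where they stand.

Things in the scene. Friction and masses are not known exactly. Their poses are not given: they have to be found in the camera images.
- exposer: Exposure box, fixed: white housing 130 x 130 x 44 mm with a low grey shutter track, 90 mm wide, reaching out to y = 223 mm on its +y side. Origin: underside centre of the white housing, under the nest centre; z up; +y is the way the shutter opens.
- nest (a point): Centre of the flat nest floor on the white housing, 44 mm above the worktop; axes as the box's. Four steel corner lips 6 mm high locate the black cassette there with about 2 mm play.
- half_mark (a point): Centre between the two broad green half-way marks on the track rails, 40 mm above the worktop, at y = 155 mm in the box's frame. The marks lie 15 mm apart: shut at y = 125, quarter 140, half 155 (green), three quarters 170 (red), open 185 mm. A thin red pointer line across the blade, level with the middle of the handle, runs along them
- shutter (a joint): Travel of the shutter in m along the box's +y: 0 = shut, 0.06 = fully open, 0.03 = half way. A spring always pushes it shut: 5 N at the start of travel, rising evenly (133 N/m) to 9 N at half and 13 N fully open; it snaps shut when let go.
- handle (a point): Red upright handle of the shutter, a block 30 mm along the box's x, 14 mm along its y (the travel direction), 50 mm high. This point: centre of its foot, 44 mm above the worktop; z up; top at 94 mm. Shut, it stands at x = 0, y = 125 mm in the box's frame; it moves along +y. Under it: a dark carriage block (30 x 22 mm, up to 44 mm height) and the thin steel blade
- lower_cassette: Black cassette, 56 (x) x 90 (y) x 16 mm (z), lying loose in the nest, long side along the box's y. Origin: underside centre; top 60 mm above the worktop.
- separator: Orange rigid separator sheet, 64 (x) x 94 (y) x 5 mm (z), 40 g. Origin: underside centre. It starts flat on a grey stand 30 mm high (44 x 74 mm on top), overhanging its long edges by about 10 mm, so that it can be gripped across its 64 mm from above. Belongs centred on the black cassette (underside 60 mm above the worktop), long sides parallel
- upper_cassette: Blue cassette, 56 (x) x 90 (y) x 12 mm (z), with an upright grip rib mid-top: 14 mm thick (x), 50 mm long (y), from 12 to 40 mm above the underside; 105 to 210 g. Origin: underside centre. It starts on the other grey stand, 30 mm high. Belongs centred on the separator (underside 65 mm above the worktop), long sides parallel; either end may lead
- beaker: Clear beaker, 54 mm wide, 69 mm high, standing; origin at its underside centre. Bystander.
- flask: Conical flask, 76 mm wide, 133 mm high, standing; origin at its underside centre. Bystander.
- marker: Red and white marker pen, 17 x 135 x 16 mm, lying; origin at its underside centre. Bystander.
- timer: White bench timer, 68 x 68 x 20 mm, lying; origin at its underside centre. Bystander.
Mind the look-alikes: they are no part of the job. Several things have the shape of the upper_cassette; the one meant has the colours described above.

How it is judged:
By the outcome, as a careful person would: the job done as asked, in the order asked, and still so for the second after the job is handed in, while the arm keeps its last pose, push and grip.
It also fails if it takes over 67 s, if anything falls off the work surface, if the arm or the gripper's body presses on something with over 40 N, if the wrist force passes 120 N, or if a joint passes its speed limit or range.

## Working session

There is one attempt and no reset: what is moved stays moved. The work goes in short steps, Python scripts to look and compute and a tool call to move; the robot and the scene stay as the last step left them, time stands still between calls to the robot, and variables do not carry over. Pictures are saved under pics/ and viewed, and the job is handed in when it is done.

Besides the shell and the picture viewer there is one more tool, called after "Emit:" as a command line: name --argument value ..., lists and objects as JSON in quotes. apply_moves: Moves the arm, as the interface text tells. Its arguments: {"type":"object","properties":{"rows":{"type":"string"}},"required":["rows"]}

```bash
mkdir -p pics; ls; cat > h.py <<'E'
import numpy as np, cv2
from rig import manip
def grab(n,fn):
    d=manip.get_image(n); cv2.imwrite('pics/'+fn+'.png',d['frame'][:,:,::-1]); np.savez('pics/'+fn+'.npz',**d); return d
def load(fn): return dict(np.load('pics/'+fn+'.npz'))
def cam(d):
    K=np.array([[d['fx'],0,d['cx']],[0,d['fy'],d['cy']],[0,0,1]],float)
    R=cv2.Rodrigues(np.array(d['rvec'],float))[0]; t=np.array(d['tvec'],float).ravel()
    return K,np.array(d['distortion'],float),R,t
def ray(d,uv):
    K,D,R,t=cam(d); p=cv2.undistortPoints(np.array(uv,float).reshape(-1,1,2),K,D).reshape(-1,2)
    v=np.c_[p,np.ones(len(p))]@R; return -R.T@t,v
def onz(d,uv,z):
    c,v=ray(d,uv); s=(z-c[2])/v[:,2]; return c+v*s[:,None]
def proj(d,X):
    K,D,R,t=cam(d); return cv2.projectPoints(np.array(X,float).reshape(-1,1,3),cv2.Rodrigues(R)[0],t,K,D)[0].reshape(-1,2)
E
python3 - <<'E'
from h import *
for n in ('scene','side','wrist'):
    d=grab(n,n+'0'); K,D,R,t=cam(d); print(n,-R.T@t,K[0,0],R[2])
s=manip.read_state(); print(s)
E
```

```text
pics
scene [-0.06502394 -0.64579101  0.47179314] 438.81612845196315 [ 0.62009148  0.6419757  -0.45094762]
side [0.02052869 0.97399035 0.54956811] 552.3470392435029 [ 0.41484023 -0.81861557 -0.39721043]
wrist [0.57348209 0.08336146 0.37315417] 352.59051732055167 [-0.00232273 -0.32295713 -0.94641075]
{'time_s': 0.15, 'qpos': array([-1.20978245e-01,  2.76484143e-01,  1.50581861e+00, -1.34514925e-05,
        1.36068563e+00, -1.20991638e-01]), 'qvel': array([-1.03979676e-03, -2.56033968e-03, -3.19359306e-03,  4.56443180e-05,
       -1.03863595e-03, -4.98811673e-04]), 'joint_torque': array([ 9.65923646e-04, -4.17143512e+01, -2.46032345e+01, -1.26433165e-04,
        7.58384820e-03, -3.43765259e-05]), 'tool_pos': array([5.74625463e-01, 4.78229240e-05, 2.30628241e-01]), 'tool_rot': array([ 0.4996183 ,  0.4996879 ,  0.50038956, -0.50030376]), 'force': array([-0.73010183,  0.35654324, -0.46299023]), 'torque': array([0.03164732, 0.02293222, 0.05077084]), 'width': 0.08545324742791022}
```

View pics/scene0.png

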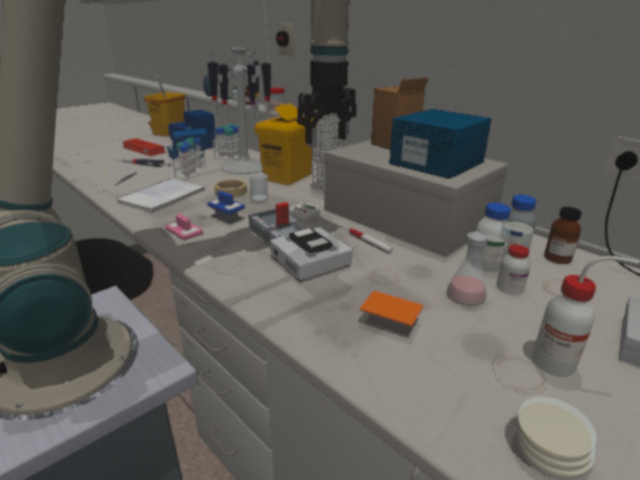

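View pics/side0.png

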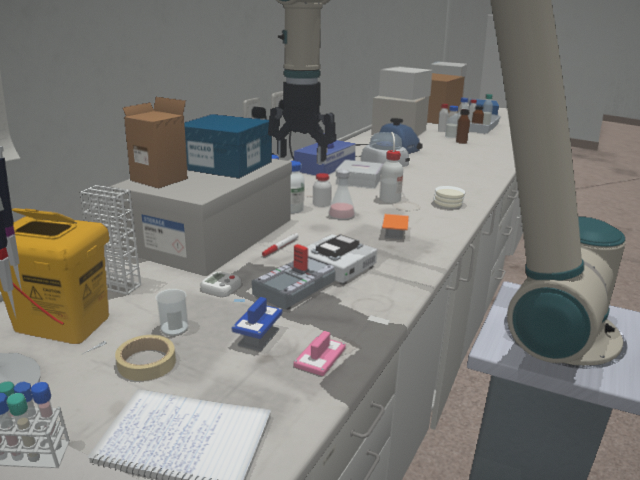

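View pics/wrist0.png

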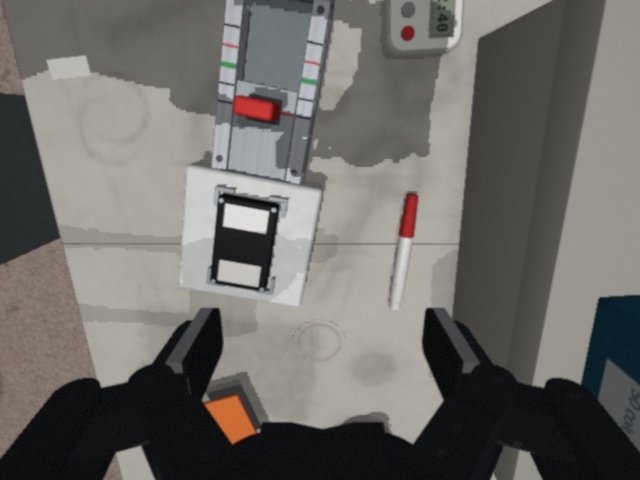

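The scene picture shows the orange sheet at (392,309), the box at (310,250) with the red handle at (282,214), the blue cassette at (226,205) and a pink look-alike at (184,228). In the side picture, the orange sheet is at (396,226), the blue cassette at (257,318) and the pink one at (320,352). The wrist picture shows the nest and black cassette at (244,243) and the handle at (257,108).

Candidates for the upper cassette, in side pixels: the blue ribbed cassette (257,318) and the pink ribbed one (320,352). The blue box (228,143), the blue flat case (325,156) and the tube rack are not ribbed cassettes. I choose the one at (257,318). Only one orange sheet is in view, at (396,226).

```bash
python3 - <<'E'
from h import *
a=load('side0')['frame'][280:390,210:370]; b=load('scene0')['frame'][180:250,150:340]; c=load('wrist0')['frame'][0:310,170:330]
A=cv2.resize(a,(480,330),interpolation=2);B=cv2.resize(b,(480,177),interpolation=2)
L=np.vstack([A,B]); C=cv2.resize(c,(int(160*507/310),507))
cv2.imwrite('pics/crop0.png',np.hstack([L,C])[:,:,::-1])
for n in('side0','scene0'):
    d=load(n); h=cv2.cvtColor(d['frame'],cv2.COLOR_RGB2HSV)
    for nm,lo,hi in(('or',(5,150,120),(18,255,255)),('blue',(108,130,60),(128,255,255))):
        m=cv2.inRange(h,lo,hi); k,l,st,ce=cv2.connectedComponentsWithStats(m)
        for i in range(1,k):
            if st[i,4]>150:
                ct=cv2.findContours((l==i).astype('u1'),0,2)[0][0]
                print(n,nm,st[i],ce[i].round(1)); 
                ap=cv2.approxPolyDP(cv2.convexHull(ct),2,True).reshape(-1,2); print(ap.tolist())
                if nm=='or': print(onz(d,ap,.035).round(4).tolist())
E
```

```text
side0 or [383 215  25  14 311] [395.3 221.6]
[[385, 215], [407, 216], [406, 228], [383, 227]]
[[0.493, -0.3091, 0.035], [0.44, -0.3327, 0.035], [0.4138, -0.2515, 0.035], [0.4661, -0.2278, 0.035]]
side0 blue [233 309  49  26 279] [261.9 322.4]
[[281, 310], [260, 334], [233, 328], [263, 314]]
side0 blue [ 14 382  36  21 435] [ 33.6 390.5]
[[49, 395], [42, 402], [27, 400], [15, 391], [14, 387], [22, 382], [43, 382], [47, 385]]
scene0 or [ 361  291   61   34 1186] [391.8 307.5]
[[361, 306], [375, 291], [419, 304], [421, 308], [413, 323], [408, 324], [361, 309]]
[[0.415, -0.2506, 0.035], [0.4683, -0.2369, 0.035], [0.493, -0.3151, 0.035], [0.4857, -0.3243, 0.035], [0.4414, -0.3396, 0.035], [0.4333, -0.3356, 0.035], [0.4085, -0.2564, 0.035]]
scene0 blue [209 192  34  21 191] [224.3 202.4]
[[209, 203], [222, 192], [230, 195], [242, 207], [228, 212]]
scene0 blue [513 195  23  15 279] [523.5 201.9]
[[514, 196], [532, 197], [535, 200], [533, 207], [516, 207], [513, 205]]
scene0 blue [486 203  24  16 308] [497.6 210.3]
[[509, 208], [505, 218], [493, 217], [486, 212], [490, 203], [500, 203]]
```

View pics/crop0.png

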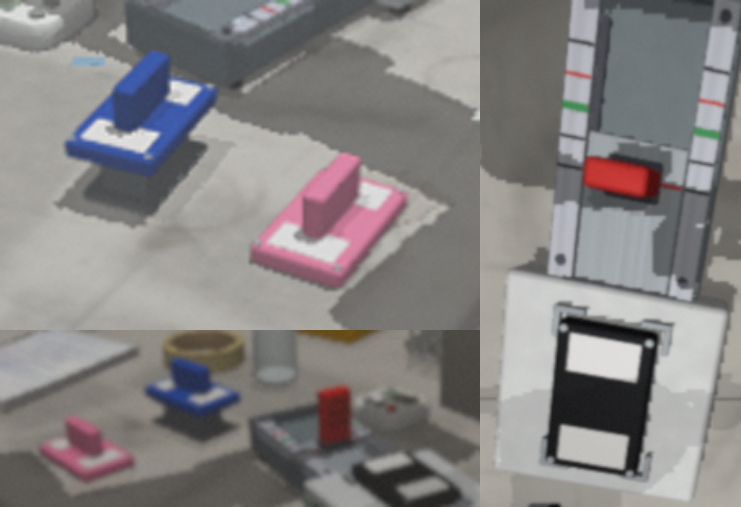

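The crop confirms it: the blue ribbed cassette sits on a stand, and the pink look-alike lies on the table. Next I measure the box from the wrist picture.

```bash
python3 - <<'E'
from h import *
d=load('wrist0'); f=d['frame']; h=cv2.cvtColor(f,cv2.COLOR_RGB2HSV)
m=cv2.inRange(f,(0,0,0),(45,45,45)); m[:180]=0;m[300:]=0;m[:,:200]=0;m[:,290:]=0
ct=max(cv2.findContours(m,0,2)[0],key=cv2.contourArea); r=cv2.minAreaRect(ct); b=cv2.boxPoints(r)
P=onz(d,b,.06);print('black',b.round(1).tolist(),P.round(4).tolist(),P.mean(0).round(4))
for i in range(4):
    e=P[(i+1)%4]-P[i]; print(np.linalg.norm(e).round(4),np.degrees(np.arctan2(e[1],e[0])).round(2))
g=cv2.inRange(h,(40,80,60),(85,255,255)); k,l,st,ce=cv2.connectedComponentsWithStats(g)
for i in range(1,k):
    if st[i,4]>10: print('green',st[i],ce[i],onz(d,ce[i],.04).round(4))
m=((h[:,:,0]<8)|(h[:,:,0]>172))&(h[:,:,1]>140)&(h[:,:,2]>100)
k,l,st,ce=cv2.connectedComponentsWithStats(m.astype('u1'))
for i in range(1,k):
    if st[i,4]>10: print('red',st[i],ce[i],onz(d,ce[i],.04).round(4),onz(d,ce[i],.094).round(4))
v=cv2.inRange(f,(175,175,165),(255,255,255));
cv2.imwrite('pics/w0z.png',cv2.resize(f[0:310,170:340],(510,930))[:,:,::-1][330:])
E
```

```text
black [[208.39999389648438, 281.79998779296875], [218.3000030517578, 203.5], [277.6000061035156, 211.10000610351562], [267.70001220703125, 289.29998779296875]] [[0.4611, -0.0685, 0.06], [0.4783, 0.01, 0.06], [0.532, 0.003, 0.06], [0.5189, -0.0766, 0.06]] [ 0.4976 -0.033   0.06  ]
0.0803 77.62
0.0541 -7.45
0.0806 -99.32
0.0584 172.02
green [221  62  15   6  61] [227.86885246  64.57377049] [[0.4919 0.1269 0.04  ]]
green [301  78  16   7  62] [308.72580645  81.09677419] [[0.561  0.1139 0.04  ]]
red [402  27  12  13 111] [407.64864865  32.59459459] [[0.6439 0.1511 0.04  ]] [[0.6324 0.1401 0.094 ]]
red [233  96  41  24 736] [253.06521739 107.57880435] [[0.5113 0.0923 0.04  ]] [[0.5214 0.0909 0.094 ]]
red [400 195  17  42 458] [409.12882096 216.50873362] [[ 0.6577 -0.0075  0.04  ]] [[0.644  0.0072 0.094 ]]
```

View pics/w0z.png

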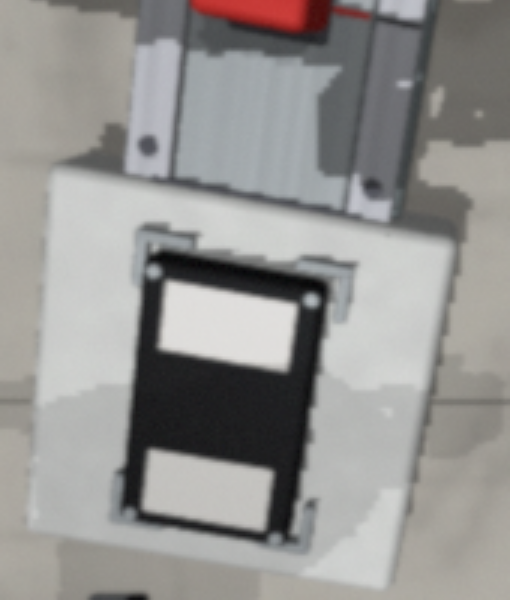

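Emit:
apply_moves --rows "0 -0.06 0.08 0 -1; 0 -0.06 0.08 0 -1; 0 -0.06 0.08 0 -1; 0 -0.06 0.08 0 -1; 0 -0.01 0.08 0 -1; 0 0 0.08 0 -1; 0 0 0.08 0 -1;0 0 0.08 0 -1; 0 0 0.02 0 -1; 0 0 0 0 -1"

```text
time_s: 1.15
tool_pos: [0.4497, -0.3313, 0.2306]
tool_rot: [0.499, 0.501, 0.5, -0.501]
force: [0.5, 0.5, 0.0]
width: 0.0852
```

The zoomed crop shows the black cassette with its four screws at zoom (153,271), (312,299), (129,513) and (276,537). These mark its top face well.

```bash
python3 - <<'E'
from h import *
d=load('wrist0')
s=np.array([[153,271],[312,299],[276,537],[129,513]])/3+[170,110]
P=onz(d,s,.06);print(P.round(4).tolist(),P.mean(0).round(4))
for i in range(4):
    e=P[(i+1)%4]-P[i]; print(np.linalg.norm(e).round(4),np.degrees(np.arctan2(e[1],e[0])).round(2))
d=grab('wrist','wrist1');f=d['frame']; h=cv2.cvtColor(f,cv2.COLOR_RGB2HSV)
m=cv2.inRange(h,(5,150,100),(18,255,255)); ct=max(cv2.findContours(m,0,2)[0],key=cv2.contourArea)
b=cv2.approxPolyDP(ct,6,True).reshape(-1,2).astype(float);print(b.tolist())
P=onz(d,b,.035);print(P.round(4).tolist(),P.mean(0).round(4))
for i in range(len(P)):
    e=P[(i+1)%len(P)]-P[i]; print(np.linalg.norm(e).round(4),np.degrees(np.arctan2(e[1],e[0])).round(2))
E
```

```text
[[0.481, 0.0129, 0.06], [0.5287, 0.0043, 0.06], [0.5133, -0.0762, 0.06], [0.4657, -0.0676, 0.06]] [ 0.4972 -0.0317  0.06  ]
0.0485 -10.29
0.082 -100.81
0.0484 169.74
0.082 79.25
[[345.0, 99.0], [282.0, 121.0], [314.0, 214.0], [373.0, 195.0]]
[[0.4686, -0.2316, 0.035], [0.4116, -0.2502, 0.035], [0.4399, -0.3376, 0.035], [0.4975, -0.3187, 0.035]] [ 0.4544 -0.2845  0.035 ]
0.06 -161.98
0.0919 -72.06
0.0606 18.25
0.0917 108.34
```

View pics/wrist1.png

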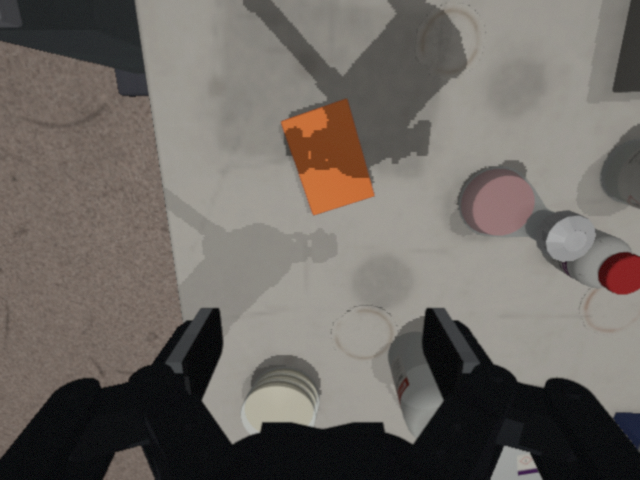

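The picture shows the orange sheet with corners at (345,99), (282,121), (314,214) and (373,195). It measures about 60 x 92 mm at z = 35 mm, against a true 64 x 94. Its centre is (0.4544, -0.2845) and its yaw is +18.2°. The box's yaw is about -10.6° by screws and by green marks, and the nest is near (0.497, -0.032).

Emit:
apply_moves --rows "0 0.005 -0.047 0 -1; 0 0.0045 -0.047 0 -1; 0 0 0 -0.0674 -1; 0 0 0 -0.0674 -1; 0.06 0 0 -0.0674 -1; 0.06 0 0 0 -1; 0.06 0 0 0 -1; 0.06 0 0 0 -1; 0.06 0 0 0 -1; 0 0 0 0 -1"

```text
time_s: 2.2
tool_pos: [0.452, -0.2788, 0.0781]
tool_rot: [0.57, 0.415, 0.576, -0.414]
force: [0.4, 0.3, 0.6]
width: 0.0852
```

```bash
python3 - <<'E'
from h import *
d=grab('wrist','wrist2');grab('side','side2')
E
```

```text
(no output)
```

View pics/wrist2.png

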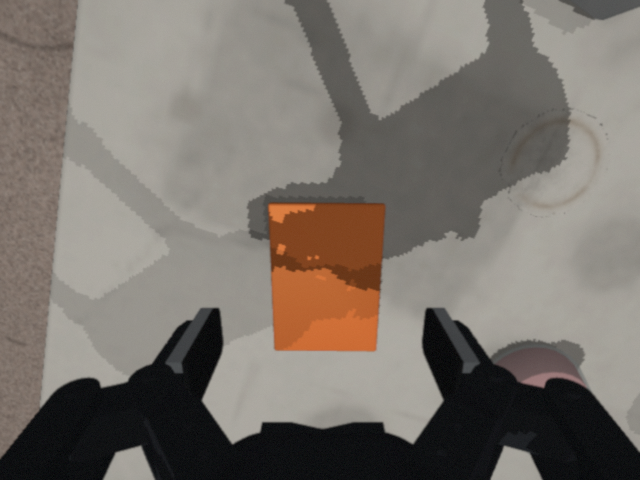

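The sheet is between the fingers, with corners at about (269,204), (385,204), (376,350) and (275,350). The tool is a few mm off my aim, so I measure again.

```bash
cat >> h.py <<'E'
from scipy.spatial.transform import Rotation as Ro
def tool():
    s=manip.read_state(); q=s['tool_rot']; return np.array(s['tool_pos']),Ro.from_quat([q[1],q[2],q[3],q[0]]).as_matrix()
def quad(d,m,z,eps=6):
    ct=max(cv2.findContours(m,0,2)[0],key=cv2.contourArea)
    b=cv2.approxPolyDP(cv2.convexHull(ct),eps,True).reshape(-1,2).astype(float); P=onz(d,b,z)
    print(b.tolist(),P.round(4).tolist(),'mean',P.mean(0).round(4))
    for i in range(len(P)):
        e=P[(i+1)%len(P)]-P[i]; print('  len %.4f ang %.2f'%(np.linalg.norm(e),np.degrees(np.arctan2(e[1],e[0]))))
    return P
E
python3 - <<'E'
from h import *
d=load('wrist2');h=cv2.cvtColor(d['frame'],cv2.COLOR_RGB2HSV)
P=quad(d,cv2.inRange(h,(5,150,80),(18,255,255)),.035)
p,R=tool(); print(p,R.round(4)); print('sheet in tool',((P.mean(0)-p)@R).round(4)); print(manip.read_state()['qvel'])
E
```

```text
[[383.0, 204.0], [375.0, 348.0], [276.0, 349.0], [269.0, 204.0]] [[0.469, -0.2307, 0.035], [0.4977, -0.3173, 0.035], [0.4396, -0.3375, 0.035], [0.4107, -0.2501, 0.035]] mean [ 0.4542 -0.2839  0.035 ]
  len 0.0912 ang -71.67
  len 0.0615 ang -160.77
  len 0.0921 ang 108.30
  len 0.0615 ang 18.39
[ 0.45484324 -0.28165235  0.08171828] [[-5.000e-04  9.496e-01  3.136e-01]
 [ 8.000e-04  3.136e-01 -9.496e-01]
 [-1.000e+00 -2.000e-04 -9.000e-04]]
sheet in tool [ 0.0467 -0.0013  0.002 ]
[-0.00676497 -0.02178654 -0.03945503 -0.00394813 -0.00484434 -0.00066185]
```

Emit:
apply_moves --rows "0.03 -0.0026 0.004 0 -1; 0.03 0 0 0 -1; 0.03 0 0 0 -1; 0.03 0 0 0 -1; 0.014 0 0 0 -1; 0 0 0 0 -1; 0 0 0 0 -1; 0 0 0 0 -1; 0 0 0 0 -1"

```text
time_s: 3.2
tool_pos: [0.4547, -0.2857, 0.0151]
tool_rot: [0.573, 0.415, 0.572, -0.415]
force: [0.3, 0.2, 0.0]
width: 0.0853
```

```bash
python3 - <<'E'
from h import *
p,R=tool();print(p)
grab('side','side3');grab('wrist','wrist3')
f=load('side3')['frame'][150:270,300:460]; w=load('wrist3')['frame']
cv2.imwrite('pics/c3.png',np.hstack([cv2.resize(f,(400,300)),cv2.resize(w,(400,300))])[:,:,::-1])
E
```

```text
[ 0.45466763 -0.28565656  0.015128  ]
```

View pics/c3.png

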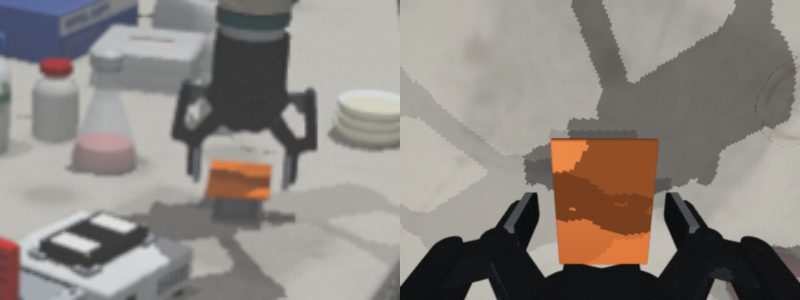

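The fingers straddle the sheet with gaps on both sides: the sheet is at columns 551-659 of the right half, the fingers at about 530 and 670. I close now.

Emit:
apply_moves --rows "0 0 0 0 0.3; 0 0 0 0 0.3; 0 0 0 0 0.3; 0 0 0 0 0.3; 0 0 0 0 0.3; 0 0 0 0 0.3; 0 0 0 0 0.3; 0 0 0 0 0.3"

```text
time_s: 4.1
tool_pos: [0.4543, -0.2854, 0.015]
tool_rot: [0.573, 0.415, 0.573, -0.415]
force: [-0.7, 0.3, 5.4]
width: 0.0623
```

```bash
python3 - <<'E'
from h import *
p,R=tool();print(p,manip.read_state()['width'])
grab('side','side4');grab('wrist','wrist4')
f=load('side4')['frame'][190:260,340:440]; w=load('wrist4')['frame']
cv2.imwrite('pics/c4.png',np.hstack([cv2.resize(f,(400,300)),cv2.resize(w,(400,300))])[:,:,::-1])
E
```

```text
[ 0.45432733 -0.28542922  0.01499879] 0.06225006213029861
```

View pics/c4.png

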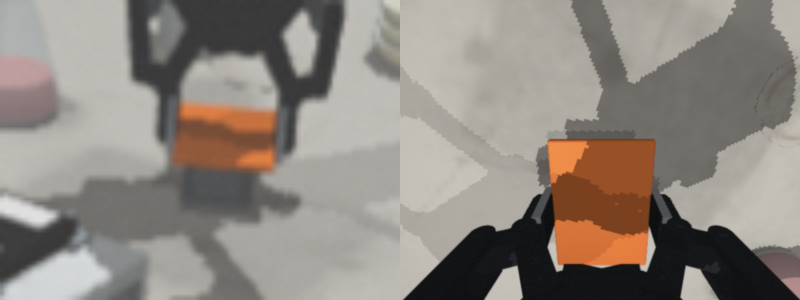

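Emit:
apply_moves --rows "-0.02 0 0 0 0.3; -0.06 0 0 0 0.3; -0.06 0 0 0 0.3; -0.06 0 0 0 0.3; -0.06 0 0 0 0.3; 0 0 0 0.08 0.3; 0 0 0 0.08 0.3; 0 0 0 0.08 0.3; 0 0 0 0.081 0.3; 0 0 0 0 0.3"

```text
time_s: 5.2
tool_pos: [0.4541, -0.2853, 0.1447]
tool_rot: [0.451, 0.544, 0.451, -0.544]
force: [0.2, 0.6, -1.6]
width: 0.0623
```

```bash
python3 - <<'E'
from h import *
p,R=tool();print(p,manip.read_state()['width'],R.round(4))
print('to nest',((np.array([.4972,-.0317,.15])-p)@R).round(4))
d=grab('wrist','wrist5');h=cv2.cvtColor(d['frame'],cv2.COLOR_RGB2HSV)
for z in (p[2]+.02,): 
  P=quad(d,cv2.inRange(h,(5,150,80),(18,255,255)),z); print(((P-p)@R).round(4))
E
```

```text
[ 0.45407668 -0.28525725  0.14472556] 0.06226079710317985 [[ 3.000e-04  9.827e-01 -1.854e-01]
 [-1.000e-04 -1.854e-01 -9.827e-01]
 [-1.000e+00  3.000e-04  1.000e-04]]
to nest [-0.0053 -0.0046 -0.2572]
[[406.0, 224.0], [391.0, 422.0], [254.0, 422.0], [237.0, 226.0]] [[0.4913, -0.2446, 0.1647], [0.4746, -0.3355, 0.1647], [0.4143, -0.3242, 0.1647], [0.4309, -0.2341, 0.1647]] mean [ 0.4528 -0.2846  0.1647]
  len 0.0924 ang -100.38
  len 0.0614 ang 169.38
  len 0.0917 ang 79.60
  len 0.0613 ang -9.94
[[-0.02    0.029  -0.0468]
 [-0.02    0.0295  0.0456]
 [-0.02   -0.0319  0.0457]
 [-0.02   -0.0323 -0.046 ]]
```

View pics/wrist5.png

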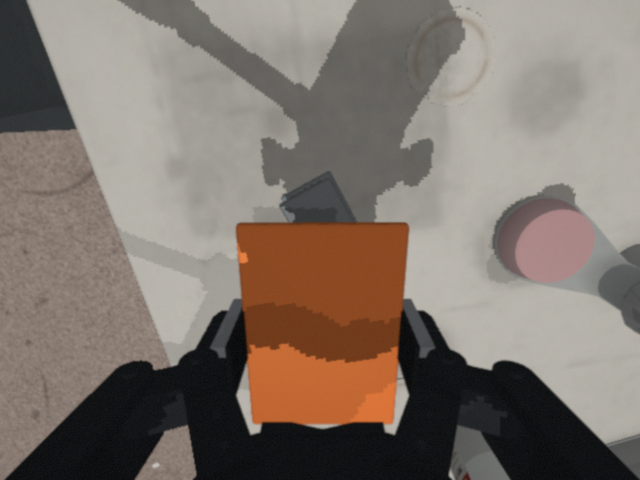

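The sheet is gripped square to the tool, with its long sides parallel to the tool's z within about 0.5°. Next I move most of the way and look at the nest past the sheet.

Emit:
apply_moves --rows "-0.01 0 -0.06 0 0.3; -0.01 0 -0.07 0 0.3; 0 -0.005 -0.07 0 0.3; 0 -0.004 -0.07 0 0.3; 0 0 -0.03 0 0.3; 0 0 0 0 0.3;0 0 0 0 0.3;0 0 0 0 0.3"

```text
time_s: 6.05
tool_pos: [0.4778, -0.1384, 0.1543]
tool_rot: [-0.451, -0.544, -0.451, 0.545]
force: [-1.2, -0.1, 0.3]
width: 0.0617
```

```bash
python3 - <<'E'
from h import *
p,R=tool();print(p,R.round(4))
d=grab('wrist','wrist6')
cv2.imwrite('pics/w6z.png',cv2.resize(d['frame'][0:250,160:480],(768,600),interpolation=2)[:,:,::-1])
E
```

```text
[ 0.47775715 -0.13840256  0.15435   ] [[ 2.000e-04  9.826e-01 -1.858e-01]
 [-9.000e-04 -1.858e-01 -9.826e-01]
 [-1.000e+00  4.000e-04  9.000e-04]]
```

View pics/w6z.png

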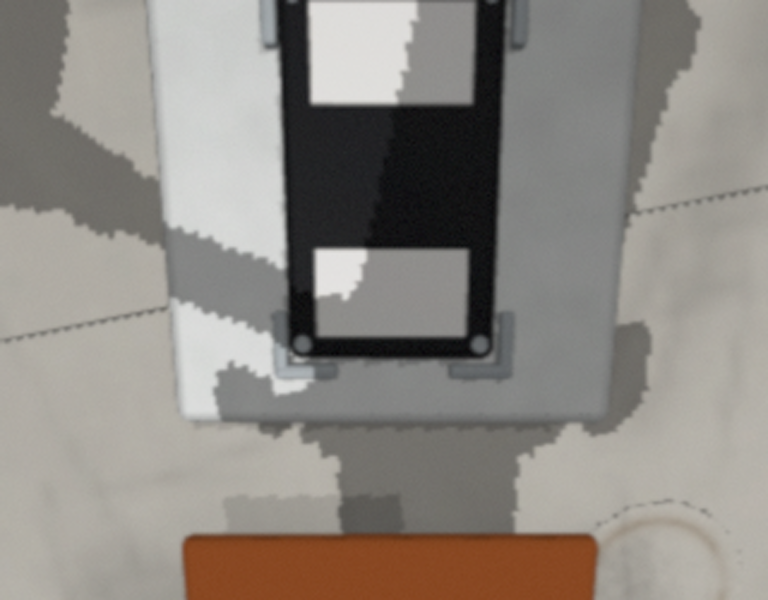

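The view shows the cassette square with the sheet. The screws are at zoom (292,1), (491,1), (303,344) and (480,344), and the sheet's leading edge runs from (185,537) to (597,537).

```bash
python3 - <<'E'
from h import *
d=load('wrist6');p,R=tool()
s=np.array([[292,0.5],[491,0.5],[480,344],[303,344]])/2.4+[160,0]
P=onz(d,s,.06);c=P.mean(0);print(P.round(4).tolist(),c.round(4))
for i in range(4):
    e=P[(i+1)%4]-P[i]; print(np.linalg.norm(e).round(4),np.degrees(np.arctan2(e[1],e[0])).round(2))
print('cass in tool',((c-p)@R).round(4),((P-p)@R).round(4).tolist())
Q=onz(d,np.array([[185,537],[597,537]])/2.4+[160,0],p[2]+.02); print('sheet',((Q-p)@R).round(4))
# housing left/right edges z=.044 at zoom rows
E2=onz(d,np.array([[165,210],[626,210],[183,415],[606,415]])/2.4+[160,0],.044);print(((E2-p)@R).round(4))
E
```

```text
[[0.4808, 0.0113, 0.06], [0.5278, 0.0024, 0.06], [0.5131, -0.0764, 0.06], [0.4659, -0.0675, 0.06]] [ 0.4969 -0.0325  0.06  ]
0.0479 -10.69
0.0801 -100.62
0.048 169.32
0.0801 79.35
cass in tool [ 0.0942 -0.0009 -0.1076] [[0.0942, -0.0249, -0.1477], [0.0942, 0.023, -0.1477], [0.0943, 0.0232, -0.0676], [0.0943, -0.0248, -0.0676]]
sheet [[-0.02   -0.0322 -0.0469]
 [-0.02    0.0301 -0.0469]]
[[ 0.1102 -0.0633 -0.1023]
 [ 0.1103  0.0638 -0.1024]
 [ 0.1103 -0.0627 -0.0461]
 [ 0.1103  0.063  -0.0462]]
```

Emit:
apply_moves --rows "0 0 -0.055 0 0.3; 0 0 -0.06 0 0.3; 0 0 -0.06 0 0.3; 0 0 -0.04 0 0.3; 0 0 0 0 0.3; 0 0 0 0 0.3; 0.04 0 0 0 0.3; 0.05 0 0 0 0.3; 0 0 0 0 0.3; 0 0 0 0 0.3"

```text
time_s: 7.1
tool_pos: [0.4974, -0.0326, 0.1093]
tool_rot: [-0.451, -0.544, -0.451, 0.545]
force: [-0.0, 0.1, -0.2]
width: 0.0624
```

```bash
python3 - <<'E'
from h import *
p,R=tool();print(p,R.round(4)); 
c=np.array([.4969,-.0325,.06])+R@[0,.0009,0]; print('remaining',((c-p)@R).round(4))
for n in('scene','side','wrist'): grab(n,n+'7')
a=load('scene7')['frame'][190:290,240:370];b=load('side7')['frame'][210:310,250:390]
cv2.imwrite('pics/c7.png',np.hstack([cv2.resize(a,(400,308)),cv2.resize(b,(400,308))])[:,:,::-1])
E
```

```text
[ 0.49741699 -0.03260737  0.10934983] [[-8.000e-04  9.824e-01 -1.869e-01]
 [-2.000e-04 -1.869e-01 -9.824e-01]
 [-1.000e+00 -7.000e-04  4.000e-04]]
remaining [ 0.0494  0.0004 -0.    ]
```

View pics/c7.png

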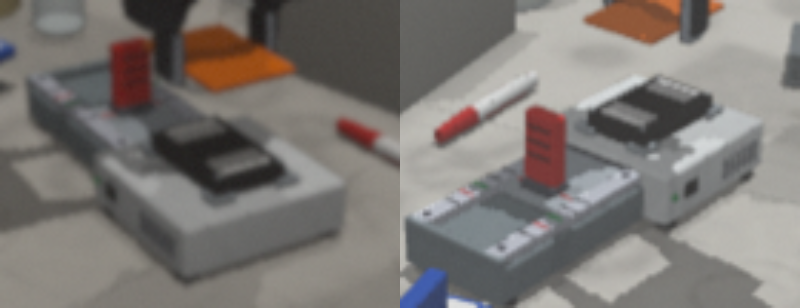

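The sheet hovers over the nest. I lower it.

Emit:
apply_moves --rows "0.03 0.001 0 0 0.3; 0.04 0 0 0 0.3; 0.03 0 0 0 0.3; 0.02 0 0 0 0.3; 0.004 0 0 0 0.3; 0 0 0 0 0.3; 0 0 0 0 0.3; 0 0 0 0 0.3"

```text
time_s: 8.05
tool_pos: [0.4987, -0.0317, 0.0481]
tool_rot: [0.452, 0.545, 0.451, -0.544]
force: [1.0, -0.1, -0.1]
width: 0.062
```

```bash
python3 - <<'E'
from h import *
p,R=tool();print(p,R.round(4)); 
for n in('scene','side','wrist'): grab(n,n+'8')
a=load('scene8')['frame'][190:290,240:370];b=load('side8')['frame'][210:310,250:390]
cv2.imwrite('pics/c8.png',np.hstack([cv2.resize(a,(400,308)),cv2.resize(b,(400,308))])[:,:,::-1])
E
```

```text
[ 0.49869961 -0.03168676  0.04806719] [[ 1.700e-03  9.826e-01 -1.855e-01]
 [-4.000e-04 -1.855e-01 -9.826e-01]
 [-1.000e+00  1.800e-03  0.000e+00]]
```

View pics/c8.png

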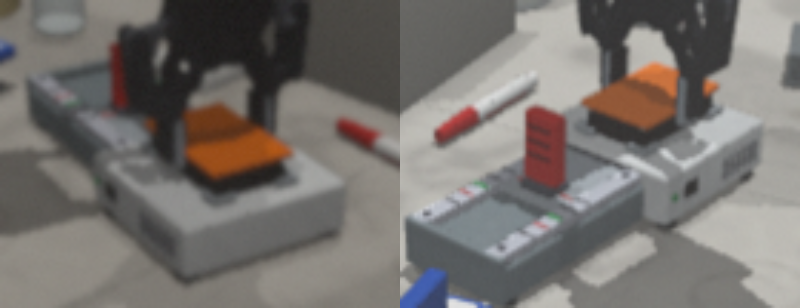

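View pics/wrist8.png

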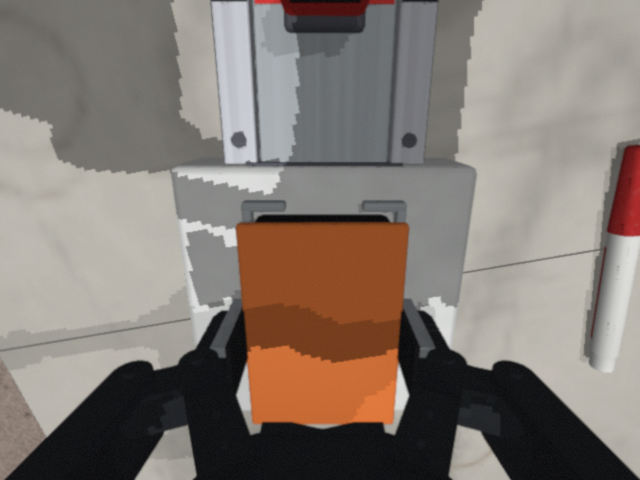

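```bash
python3 - <<'E'
from h import *
d=load('wrist8');p,R=tool();f=d['frame']
print(f[205:230,322].tolist())
for z in(.044,.06): print(z,((onz(d,[[257,216],[388,216],[322,221]],z)-p)@R).round(4).tolist())
Q=onz(d,[[237.,222.5],[407.5,222.5]],p[2]+.02); print(((Q-p)@R).round(4))
L=onz(d,[[243,202],[405,202],[175,163],[474,163]],.05);print(((L-p)@R).round(4))
L=onz(d,[[175,165],[474,165]],.044);print(((L-p)@R).round(4))
cv2.imwrite('pics/w8z.png',cv2.resize(f[140:240,220:430],(798,380),interpolation=2)[:,:,::-1])
E
```

```text
[[136, 137, 135], [136, 137, 135], [135, 136, 135], [135, 136, 134], [136, 136, 135], [136, 137, 135], [135, 135, 135], [135, 135, 134], [126, 127, 126], [85, 85, 86], [41, 42, 41], [12, 13, 14], [6, 6, 6], [8, 12, 13], [13, 9, 14], [13, 10, 11], [39, 22, 16], [78, 41, 19], [106, 57, 28], [122, 64, 31], [132, 72, 34], [139, 73, 34], [143, 76, 37], [144, 75, 37], [146, 77, 38]]
0.044 [[0.0037, -0.0292, -0.0433], [0.0038, 0.0271, -0.0433], [0.0038, -0.0013, -0.041]]
0.06 [[-0.0123, -0.0262, -0.0476], [-0.0122, 0.024, -0.0476], [-0.0122, -0.0013, -0.0456]]
[[-0.02   -0.0321 -0.0473]
 [-0.02    0.0297 -0.0473]]
[[-0.0023 -0.0334 -0.0508]
 [-0.0022  0.0325 -0.0508]
 [-0.0023 -0.059  -0.0664]
 [-0.0022  0.0584 -0.0665]]
[[ 0.0037 -0.0616 -0.0649]
 [ 0.0038  0.0611 -0.0649]]
```

View pics/w8z.png

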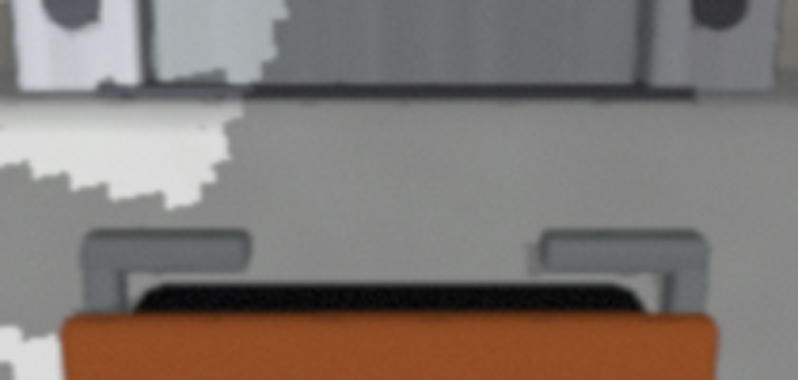

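The black edge and the sheet edge agree sideways, but the sheet sits about 1.3 mm too far toward the shutter. I correct that, touch down and let go.

Emit:
apply_moves --rows "0.002 0 0.0026 0 0.3; 0 0 0 0 0.3; 0.002 0 0 0 0.3; 0.001 0 0 0 0.3; 0 0 0 0 0.3; 0 0 0 0 0.3;0 0 0 0 0.3"

```text
time_s: 8.9
tool_pos: [0.4978, -0.0329, 0.045]
tool_rot: [0.451, 0.544, 0.451, -0.544]
force: [-1.3, 0.2, 3.0]
width: 0.0621
```

```bash
python3 - <<'E'
from h import *
p,R=tool();print(p,R.round(4)); d=grab('wrist','wrist9');f=d['frame']
g=f[:,322].astype(int); print([ (i,g[i].tolist()) for i in range(208,228)])
cv2.imwrite('pics/w9z.png',cv2.resize(f[140:240,220:430],(798,380),interpolation=2)[:,:,::-1])
E
```

```text
[ 0.49779079 -0.03285592  0.04501647] [[ 2.000e-04  9.826e-01 -1.855e-01]
 [-1.000e-04 -1.855e-01 -9.826e-01]
 [-1.000e+00  2.000e-04  1.000e-04]]
[(208, [135, 136, 135]), (209, [137, 139, 138]), (210, [135, 136, 135]), (211, [134, 135, 134]), (212, [123, 125, 123]), (213, [75, 75, 74]), (214, [27, 28, 29]), (215, [17, 16, 16]), (216, [10, 12, 14]), (217, [11, 11, 12]), (218, [13, 14, 13]), (219, [8, 13, 13]), (220, [12, 10, 14]), (221, [30, 18, 16]), (222, [68, 38, 23]), (223, [97, 52, 22]), (224, [114, 60, 29]), (225, [132, 70, 33]), (226, [142, 76, 38]), (227, [142, 75, 36])]
```

View pics/w9z.png

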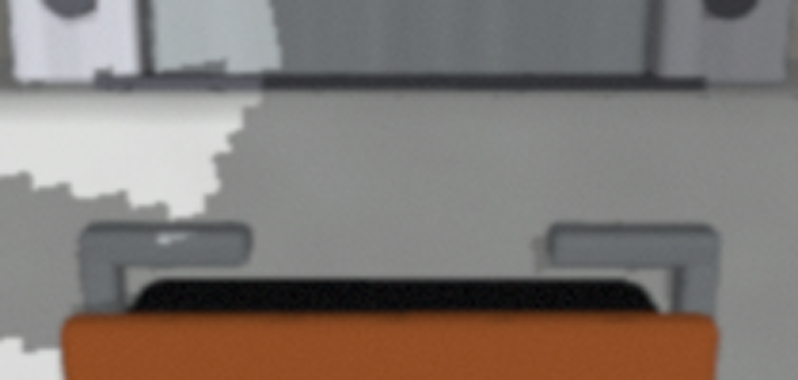

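Contact is made at 3 N, and the sheet is centred within about 1 mm. I let go and rise.

Emit:
apply_moves --rows "0 0 0 0 -1; 0 0 0 0 -1; 0 0 0 0 -1; 0 0 0 0 -1; 0 0 0 0 -1; 0 0 0 0 -1; -0.02 0 0 0 -1; -0.05 0 0 0 -1; -0.06 0 0 0 -1; -0.06 0 0 0 -1"

```text
time_s: 9.95
tool_pos: [0.4976, -0.0328, 0.1414]
tool_rot: [0.451, 0.544, 0.451, -0.544]
force: [0.7, -0.8, 0.1]
width: 0.0853
```

Emit:
apply_moves --rows "-0.06 0 0.05 0 -1; -0.06 0 0.05 0 -1; 0 0 0 0 -1; 0 0 0 0 -1; 0 0 0 0 -1"

```text
time_s: 10.45
tool_pos: [0.4876, -0.0811, 0.199]
tool_rot: [-0.451, -0.544, -0.452, 0.545]
force: [0.9, -0.0, -0.1]
width: 0.0853
```

```bash
python3 - <<'E'
from h import *
p,R=tool();print(p,R.round(4)); d=grab('wrist','wrist10');f=d['frame'];h=cv2.cvtColor(f,cv2.COLOR_RGB2HSV)
P=quad(d,cv2.inRange(h,(5,150,80),(18,255,255)),.065); print(((P-p)@R).round(4).tolist())
e=grab('side','side10');grab('scene','scene10')
h=cv2.cvtColor(e['frame'],cv2.COLOR_RGB2HSV)
E
```

```text
[ 0.48760916 -0.0811366   0.19899868] [[-1.800e-03  9.827e-01 -1.854e-01]
 [ 1.200e-03 -1.854e-01 -9.827e-01]
 [-1.000e+00 -2.000e-03 -8.000e-04]]
[[365.0, 101.0], [362.0, 220.0], [287.0, 221.0], [282.0, 102.0]] [[0.5343, 0.0068, 0.065], [0.5186, -0.0822, 0.065], [0.4584, -0.0718, 0.065], [0.4744, 0.0174, 0.065]] mean [ 0.4964 -0.0325  0.065 ]
  len 0.0904 ang -99.98
  len 0.0611 ang 170.18
  len 0.0906 ang 79.82
  len 0.0608 ang -10.03
[[0.134, 0.0298, -0.095], [0.1339, 0.031, -0.0046], [0.1341, -0.0302, -0.0036], [0.1341, -0.031, -0.0943]]
```

View pics/wrist10.png

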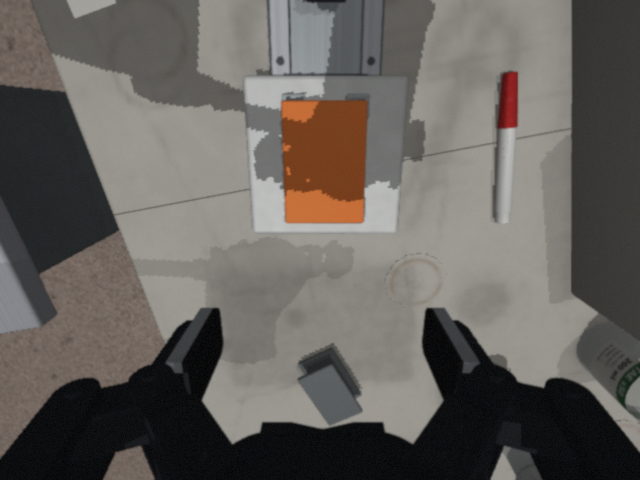

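The sheet lies squarely on the box. Its centre measures (0.4964, -0.0325), against (0.4969, -0.0325) for the black cassette, and its yaw is -10.0° against -10.6°. Now I measure the blue cassette.

```bash
python3 - <<'E'
from h import *
d=load('side0')
P=onz(d,np.array([[67,145],[150,165],[215,88]])/3+[210,280],.040); print(P.round(4)); print('centre',(P[0]+P[2])/2, [np.linalg.norm(P[i+1]-P[i]) for i in(0,1)])
e=P[2]-P[1]; print(np.degrees(np.arctan2(e[1],e[0])))
d=load('scene0'); s=480/190
P=onz(d,np.array([[147,392-330],[206,411-330],[239,397-330]])/s+[150,180],.040); print(P.round(4),(P[0]+P[2])/2)
p,R=tool(); print('blue to tool', ((np.array([.44,.28,.2])-p)@R))
E
```

```text
[[0.511  0.3401 0.04  ]
 [0.4595 0.3335 0.04  ]
 [0.4718 0.2445 0.04  ]]
centre [0.49137063 0.29229701 0.04      ] [np.float64(0.051957729089129365), np.float64(0.08982225264290176)]
-82.12885050860673
[[0.4552 0.3134 0.04  ]
 [0.4724 0.2309 0.04  ]
 [0.5173 0.2389 0.04  ]] [0.48621406 0.27614343 0.04      ]
blue to tool [-0.0009034  -0.11362965 -0.34601861]
```

Emit:
apply_moves --rows "-0.02 -0.016 -0.07 0 -1; -0.02 -0.02 -0.08 0 -1; -0.02 -0.02 -0.08 0 -1; 0 -0.02 -0.08 0 -1; 0 -0.02 -0.08 0 -1; 0 -0.02 -0.08 0 -1; 0 0 -0.08 0 -1; 0 0 -0.08 0 -1; 0 0 0 0 -1; 0 0 0 0 -1"

```text
time_s: 11.6
tool_pos: [0.4892, 0.2391, 0.2286]
tool_rot: [-0.452, -0.543, -0.452, 0.545]
force: [-0.6, -0.5, 0.3]
width: 0.0852
```

```bash
python3 - <<'E'
from h import *
p,R=tool();print(p,R.round(4)); d=grab('wrist','wrist11')
E
```

```text
[0.48915954 0.23905759 0.22861847] [[-0.0023  0.9831 -0.1828]
 [-0.0015 -0.1828 -0.9831]
 [-1.     -0.002   0.0019]]
```

View pics/wrist11.png

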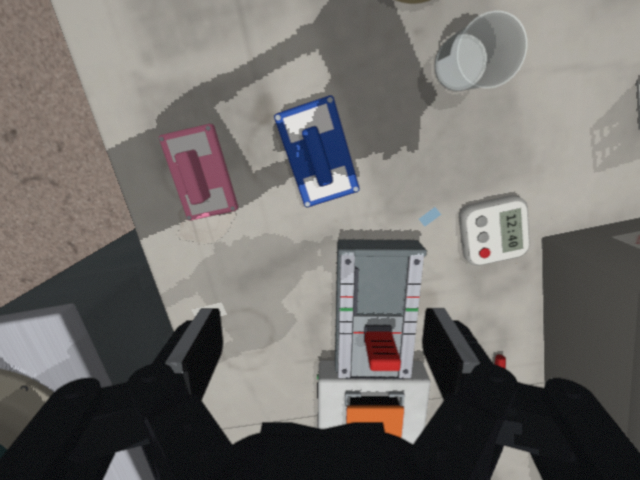

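The blue cassette has corners at about (275,114), (332,95), (358,191) and (307,207). The pink look-alike is left of it at (200,172).

```bash
python3 - <<'E'
from h import *
d=load('wrist11');p,R=tool();f=d['frame'];h=cv2.cvtColor(f,cv2.COLOR_RGB2HSV)
m=cv2.inRange(h,(105,110,40),(130,255,255));m[:80]=0;m[230:]=0;m[:,:260]=0;m[:,380:]=0
P=quad(d,m,.042); c=P.mean(0); print(((c-p)@R).round(4),((P-p)@R).round(4).tolist())
cv2.imwrite('pics/w11z.png',cv2.resize(f[80:220,260:380],(514,600),interpolation=2)[:,:,::-1])
E
```

```text
[[304.0, 203.0], [278.0, 113.0], [332.0, 97.0], [358.0, 186.0]] [[0.4714, 0.2485, 0.042], [0.4649, 0.3321, 0.042], [0.5139, 0.3363, 0.042], [0.5245, 0.2553, 0.042]] mean [0.4937 0.2931 0.042 ]
  len 0.0838 ang 94.39
  len 0.0492 ang 4.92
  len 0.0817 ang -82.61
  len 0.0535 ang -172.73
[ 0.1868 -0.0053 -0.0552] [[0.1869, -0.0191, -0.0073], [0.1868, -0.0408, -0.0882], [0.1867, 0.0066, -0.1014], [0.1868, 0.0319, -0.0237]]
```

View pics/w11z.png

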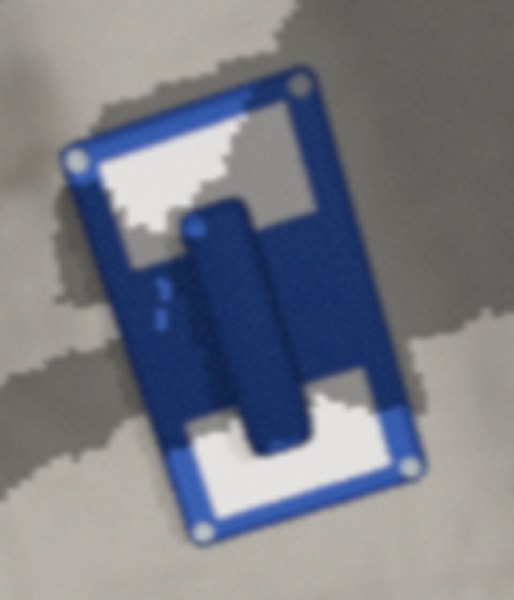

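The crop shows the four screws at zoom (77,160), (300,84), (409,467) and (203,531).

```bash
python3 - <<'E'
from h import *
d=load('wrist11');p,R=tool()
s=np.array([[77,160],[300,84],[409,467],[203,531]])/4.285+[260,80]
P=onz(d,s,.042);c=P.mean(0);print(P.round(4).tolist(),c.round(4))
for i in range(4):
    e=P[(i+1)%4]-P[i]; print(np.linalg.norm(e).round(4),np.degrees(np.arctan2(e[1],e[0])).round(2))
print(((c-p)@R).round(4))
E
```

```text
[[0.4641, 0.3286, 0.042], [0.5119, 0.3346, 0.042], [0.5217, 0.253, 0.042], [0.4743, 0.2471, 0.042]] [0.493  0.2908 0.042 ]
0.0481 7.14
0.0822 -83.16
0.0477 -172.91
0.0821 97.16
[ 0.1868 -0.0056 -0.0528]
```

Emit:
apply_moves --rows "0 -0.0056 -0.053 0 -1; 0 -0.0056 -0.0526 0 -1; 0 0 0 -0.065 -1; 0 0 0 -0.065 -1; 0 0 0 -0.0645 -1; 0.06 0 0 0 -1; 0.06 0 0 0 -1; 0.06 0 0 0 -1; 0.06 0 0 0 -1; 0 0 0 0 -1"

```text
time_s: 12.65
tool_pos: [0.491, 0.2882, 0.1059]
tool_rot: [0.527, 0.467, 0.53, -0.473]
force: [0.0, -0.2, 0.6]
width: 0.0859
```

Emit:
apply_moves --rows "0 0 0 0 -1; 0 0 0 0 -1"

```text
time_s: 12.85
tool_pos: [0.4956, 0.2912, 0.1116]
tool_rot: [0.529, 0.471, 0.528, -0.469]
force: [-0.8, 0.2, 0.4]
width: 0.0852
```

```bash
python3 - <<'E'
from h import *
p,R=tool();print(p,R.round(4)); d=grab('wrist','wrist12')
E
```

```text
[0.49560735 0.29115359 0.11162101] [[ 3.100e-03  9.930e-01  1.177e-01]
 [ 1.100e-03  1.177e-01 -9.930e-01]
 [-1.000e+00  3.200e-03 -8.000e-04]]
```

View pics/wrist12.png

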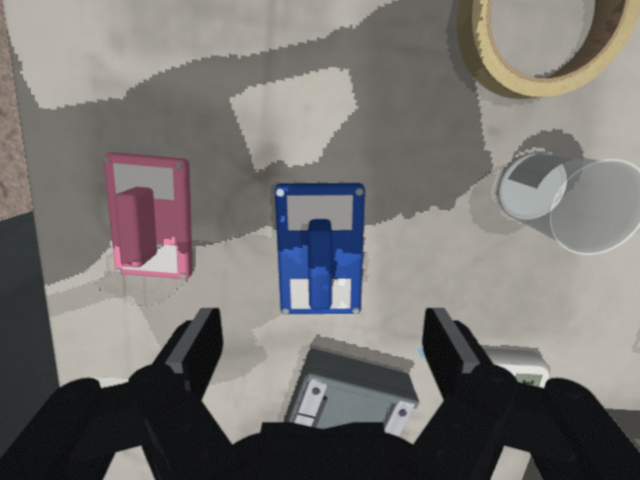

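The blue cassette is between the fingers and square to the view, with screws at about (281,192), (360,190), (356,310) and (285,310).

```bash
python3 - <<'E'
from h import *
d=load('wrist12');p,R=tool()
P=onz(d,[[281,192],[360,190.5],[356,310],[285,310.5]],.042);c=P.mean(0);print(c.round(4))
for i in range(4):
    e=P[(i+1)%4]-P[i]; print(np.linalg.norm(e).round(4),np.degrees(np.arctan2(e[1],e[0])).round(2))
print(p,((c-p)@R).round(4))
E
```

```text
[0.4933 0.2913 0.042 ]
0.0481 7.86
0.0825 -83.13
0.0485 -172.83
0.0819 96.54
[0.49563323 0.29138756 0.11179225] [ 0.0698 -0.0026 -0.0001]
```

Emit:
apply_moves --rows "0.03 -0.0034 0 0 -1; 0.04 0 0 0 -1; 0.04 0 0 0 -1; 0.0216 0 0 0 -1; 0 0 0 0 -1; 0 0 0 0 -1; 0 0 0 0 -1"

```text
time_s: 13.6
tool_pos: [0.4936, 0.2915, 0.0453]
tool_rot: [0.529, 0.47, 0.528, -0.469]
force: [-0.6, 0.1, 0.6]
width: 0.0856
```

Emit:
apply_moves --rows "0 0 0 0 1; 0 0 0 0 1; 0 0 0 0 1; 0 0 0 0 1; 0 0 0 0 1; 0 0 0 0 1; 0 0 0 0 1; 0 0 0 0 1; 0 0 0 0 1; 0 0 0 0 1"

```text
time_s: 14.6
tool_pos: [0.4929, 0.2912, 0.0443]
tool_rot: [0.529, 0.47, 0.529, -0.469]
force: [0.3, -0.0, 2.9]
width: 0.013
```

```bash
python3 - <<'E'
from h import *
p,R=tool();print(p,R.round(4)); d=grab('wrist','wrist13')
E
```

```text
[0.49292537 0.29116699 0.04426713] [[ 8.000e-04  9.929e-01  1.186e-01]
 [ 3.000e-04  1.186e-01 -9.929e-01]
 [-1.000e+00  9.000e-04 -2.000e-04]]
```

View pics/wrist13.png

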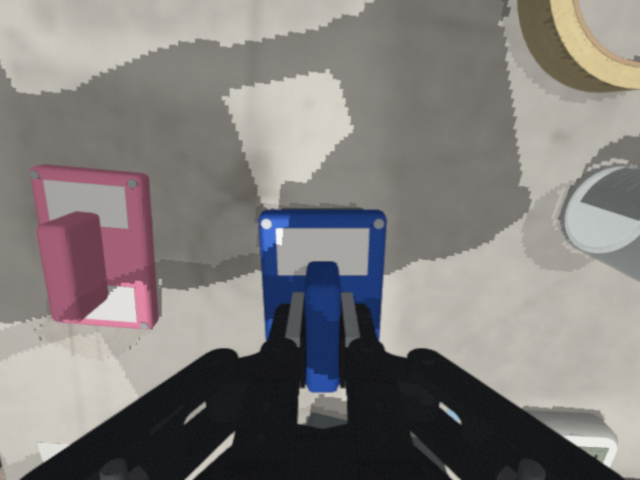

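The rib is gripped at 13 mm width, with the pads either side of it at (325,325). I lift and turn.

Emit:
apply_moves --rows "-0.02 0 0 0 1; -0.05 0 0 0 1; -0.06 0 0 0 1; -0.06 0 0 0 1; -0.04 0 0 0 1; 0 0 0 0.065 1; 0 0 0 0.065 1; 0 0 0 0.064 1; 0 0 0 0 1; 0 0 0 0 1"

```text
time_s: 15.65
tool_pos: [0.492, 0.2908, 0.1588]
tool_rot: [-0.452, -0.543, -0.452, 0.544]
force: [0.0, 0.3, -1.1]
width: 0.0127
```

```bash
python3 - <<'E'
from h import *
p,R=tool();print(p,R.round(4),manip.read_state()['width']); d=grab('wrist','wrist14'); grab('scene','scene14')
zt=p[2]-.0023
P=onz(d,[[266,224],[378.5,224]],zt); print(((P-p)@R).round(4))
c=np.array([.4978,-.0328,p[2]]); print('to nest',((c-p)@R).round(4))
E
```

```text
[0.49201873 0.29083109 0.15880396] [[-1.100e-03  9.832e-01 -1.828e-01]
 [-5.000e-04 -1.828e-01 -9.832e-01]
 [-1.000e+00 -1.000e-03  7.000e-04]] 0.012657494120850689
[[ 0.0023 -0.0254 -0.0402]
 [ 0.0023  0.0227 -0.0402]]
to nest [1.000e-04 6.480e-02 3.171e-01]
```

View pics/wrist14.png

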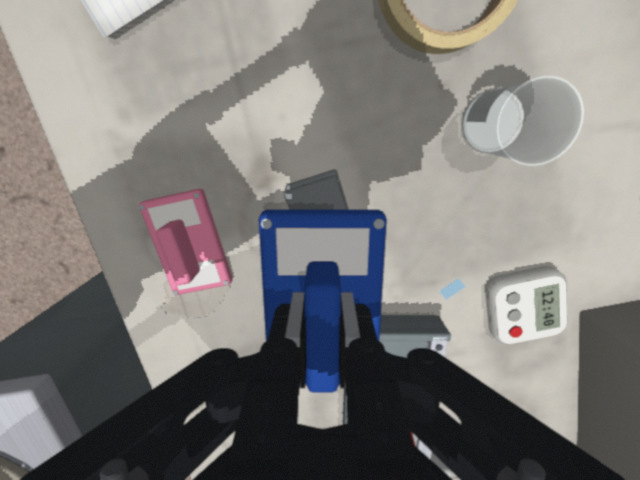

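In the hand, the cassette's leading screws sit at tool z -40.2 mm, so it is centred and square. I carry it over the nest.

Emit:
apply_moves --rows "0 0.01 0.06 0 1; 0 0.02 0.08 0 1; 0 0.02 0.08 0 1; 0 0.02 0.08 0 1; 0 0.02 0.08 0 1; 0 0.02 0.08 0 1; 0 0.01 0.08 0 1; 0 0.0096 0.06 0 1; 0 0 0.0342 0 1; 0 0 0 0 1"

```text
time_s: 16.75
tool_pos: [0.4973, -0.0347, 0.159]
tool_rot: [-0.451, -0.545, -0.451, 0.545]
force: [0.6, 0.4, -2.0]
width: 0.0129
```

Emit:
apply_moves --rows "0 0 0 0 1; 0 0 0 0 1; 0.04 0 0 0 1; 0.04 0 0 0 1; 0 0 0 0 1; 0 0 0 0 1; 0 0 0 0 1; 0 0 0 0 1"

```text
time_s: 17.55
tool_pos: [0.4985, -0.0324, 0.1201]
tool_rot: [0.452, 0.545, 0.451, -0.544]
force: [-0.0, 0.1, -1.1]
width: 0.0129
```

```bash
python3 - <<'E'
from h import *
p,R=tool();print(p,R.round(4),manip.read_state()['width']); d=grab('wrist','wrist15')
print('to nest',((np.array([.4978,-.0328,.0793])-p)@R).round(4))
for n in('scene','side'): grab(n,n+'15')
a=load('scene15')['frame'][190:290,240:370];b=load('side15')['frame'][210:310,250:390]
cv2.imwrite('pics/c15.png',np.hstack([cv2.resize(a,(400,308)),cv2.resize(b,(400,308))])[:,:,::-1])
E
```

```text
[ 0.49852738 -0.03244267  0.12005207] [[ 2.200e-03  9.829e-01 -1.843e-01]
 [-4.000e-04 -1.843e-01 -9.829e-01]
 [-1.000e+00  2.300e-03 -0.000e+00]] 0.012867780486700656
to nest [ 0.0408 -0.0007  0.0005]
```

View pics/wrist15.png

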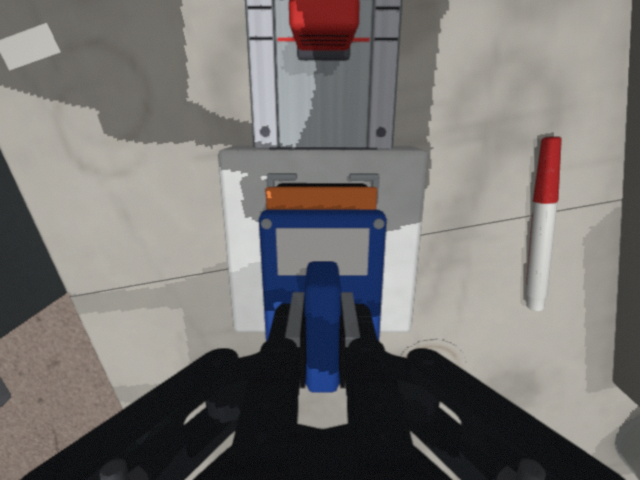

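View pics/c15.png

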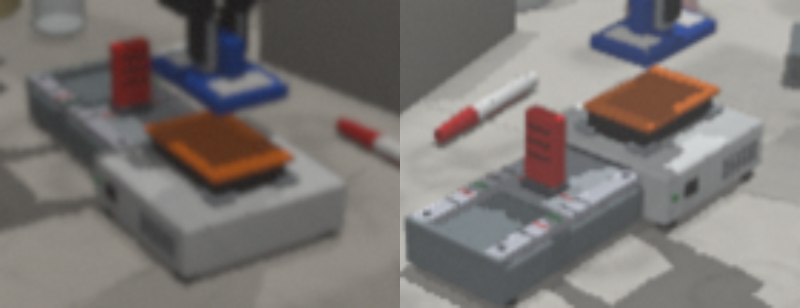

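The cassette hovers in line with the sheet. I lower to about 4 mm above it and check.

Emit:
apply_moves --rows "0.025 -0.0014 0.001 0 1; 0.03 0 0 0 1; 0.018 0 0 0 1; 0 0 0 0 1; 0 0 0 0 1; 0 0 0 0 1; 0 0 0 0 1"

```text
time_s: 18.4
tool_pos: [0.4974, -0.033, 0.0831]
tool_rot: [0.452, 0.545, 0.451, -0.544]
force: [0.5, 0.3, -1.9]
width: 0.013
```

```bash
python3 - <<'E'
from h import *
p,R=tool();print(p,R.round(4)); d=grab('wrist','wrist16')
print('to nest',((np.array([.4978,-.0328,.0793])-p)@R).round(4))
f=d['frame'];h=cv2.cvtColor(f,cv2.COLOR_RGB2HSV)
cv2.imwrite('pics/w16z.png',cv2.resize(f[170:270,240:410],(799,470),interpolation=2)[:,:,::-1])
E
```

```text
[ 0.49743098 -0.0330447   0.08313788] [[ 1.400e-03  9.828e-01 -1.847e-01]
 [-3.000e-04 -1.847e-01 -9.828e-01]
 [-1.000e+00  1.500e-03  0.000e+00]]
to nest [ 0.0038  0.0003 -0.0003]
```

View pics/w16z.png

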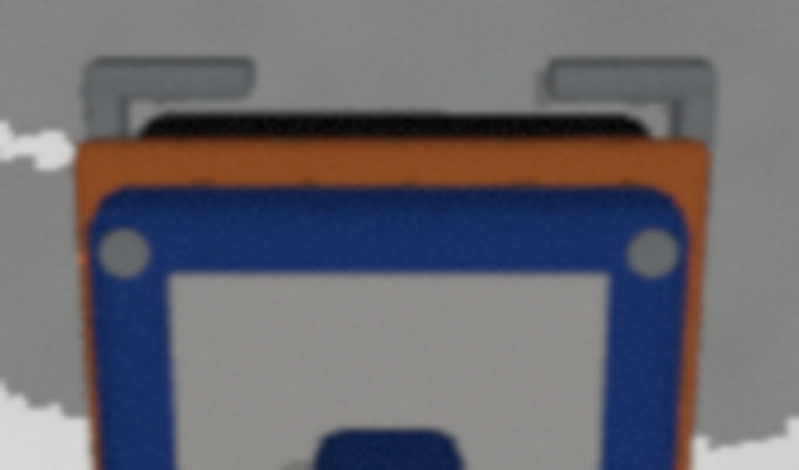

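```bash
python3 - <<'E'
from h import *
d=load('wrist16');p,R=tool()
T=lambda u,z:((onz(d,[u],z)-p)@R)[0].round(4)
print('sheet edge',T([324,200.0],.065),T([324,200.5],.06),'blue top edge',T([324,211.5],p[2]-.0023),'blue bottom edge',T([324,210],p[2]-.0143))
print('black bottom edge',T([324,194.3],.044))
E
```

```text
sheet edge [ 0.0181 -0.0004 -0.0471] [ 0.0231 -0.0004 -0.0457] blue top edge [ 0.0023 -0.0005 -0.0456] blue bottom edge [ 0.0143 -0.0004 -0.0433]
black bottom edge [ 0.0391 -0.0003 -0.0454]
```

All three line up: the sheet edge is at -47.1 mm, the blue edge at about -45 and the black edge at -45.4. I touch down and let go.

Emit:
apply_moves --rows "0.004 0 0 0 1; 0.003 0 0 0 1; 0.001 0 0 0 1; 0 0 0 0 1; 0 0 0 0 1; 0 0 0 0 1"

```text
time_s: 19.05
tool_pos: [0.497, -0.0329, 0.0793]
tool_rot: [0.452, 0.544, 0.451, -0.544]
force: [-1.8, 0.3, 5.3]
width: 0.0127
```

```bash
python3 - <<'E'
from h import *
p,R=tool();print(p,manip.read_state()['force'])
E
```

```text
[ 0.49699657 -0.03292303  0.07927173] [-1.75632682  0.33151247  5.34669214]
```

Emit:
apply_moves --rows "0 0 0 0 0.3; 0 0 0 0 0; 0 0 0 0 -1; 0 0 0 0 -1; 0 0 0 0 -1; 0 0 0 0 -1; -0.03 0 0 0 -1; -0.06 0 0 0 -1; -0.06 0 0 0 -1; -0.06 0 0 0 -1"

```text
time_s: 20.05
tool_pos: [0.4966, -0.0329, 0.1845]
tool_rot: [-0.451, -0.544, -0.452, 0.544]
force: [0.4, -0.8, -0.2]
width: 0.0857
```

Emit:
apply_moves --rows "-0.04 0 0.06 0 -1; 0 0 0.06 0 -1; 0 0 0 0 -1; 0 0 0 0 -1; 0 0 0 0 -1"

```text
time_s: 20.55
tool_pos: [0.4855, -0.0912, 0.2031]
tool_rot: [-0.451, -0.544, -0.452, 0.544]
force: [0.9, -0.5, 0.4]
width: 0.0852
```

```bash
python3 - <<'E'
from h import *
p,R=tool();print(p,R.round(4)); d=grab('wrist','wrist17');f=d['frame']
for n in('scene','side'): grab(n,n+'17')
a=load('scene17')['frame'][190:290,240:370];b=load('side17')['frame'][210:310,250:390]
cv2.imwrite('pics/c17.png',np.hstack([cv2.resize(a,(400,308)),cv2.resize(b,(400,308))])[:,:,::-1])
cv2.imwrite('pics/w17z.png',cv2.resize(f[0:260,210:430],(507,600),interpolation=2)[:,:,::-1])
E
```

```text
[ 0.48549621 -0.09115868  0.20307494] [[-8.000e-04  9.828e-01 -1.846e-01]
 [ 1.000e-03 -1.846e-01 -9.828e-01]
 [-1.000e+00 -1.000e-03 -8.000e-04]]
```

View pics/c17.png

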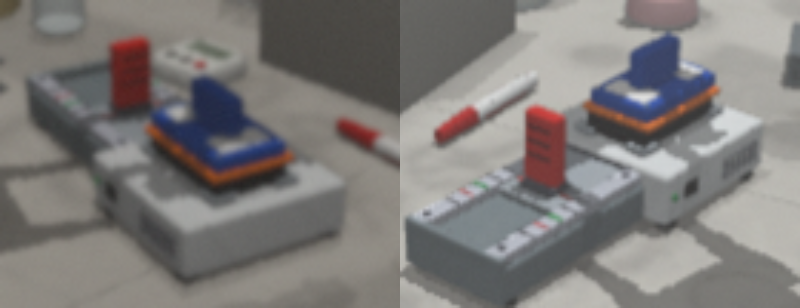

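View pics/w17z.png

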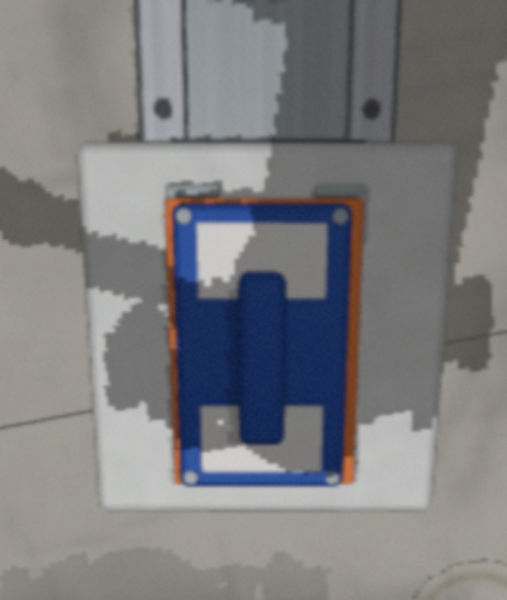

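```bash
python3 - <<'E'
from h import *
d=load('wrist17');p,R=tool();k=507/220
s=np.array([[183,216],[340,216],[332,478],[191,478]])/[k,600/260]+[210,0]
P=onz(d,s,.077);print('blue',P.mean(0).round(4))
for i in range(4):
    e=P[(i+1)%4]-P[i]; print(np.linalg.norm(e).round(4),np.degrees(np.arctan2(e[1],e[0])).round(2))
Q=onz(d,np.array([[166,199],[365,199],[354,483],[176,483]])/[k,600/260]+[210,0],.065);print('sheet',Q.mean(0).round(4))
for i in range(4):
    e=Q[(i+1)%4]-Q[i]; print(np.linalg.norm(e).round(4),np.degrees(np.arctan2(e[1],e[0])).round(2))
print(((P.mean(0)-Q.mean(0))@R).round(4), ((Q.mean(0)-p)@R).round(4))
H=onz(d,np.array([[80,145],[456,145],[430,508],[104,508]])/[k,600/260]+[210,0],.044);print('housing',H.mean(0).round(4),((H.mean(0)-p)@R).round(4))
# handle
for n in ('wrist11','wrist16','wrist0'):
    pass
N=np.array([.4969,-.0325]);th=np.radians(-10.65);u=np.array([np.cos(th),np.sin(th)]);v=np.array([-u[1],u[0]])
print('handle shut pred',N+.125*v,'half',N+.155*v, 'bx',u,'by',v)
E
```

```text
blue [ 0.4957 -0.0336  0.077 ]
0.0482 -10.62
0.0823 -100.67
0.0478 169.41
0.0823 79.57
sheet [ 0.497  -0.0333  0.065 ]
0.0634 -10.62
0.0928 -100.62
0.0632 169.41
0.0928 79.49
[-0.012  -0.0013  0.0005] [ 0.1381  0.0006 -0.0588]
housing [ 0.4982 -0.0319  0.044 ] [ 0.1591  0.0015 -0.0604]
handle shut pred [0.52000113 0.09034681] half [0.5255454  0.11983004] bx [ 0.98277445 -0.18480905] by [0.18480905 0.98277445]
```

The stack is complete and released. Blue measures (0.4957, -0.0336) at yaw -10.6°, and the sheet (0.4970, -0.0333) at yaw -10.6°, so they agree within about 1.3 mm. Next is the handle, predicted shut at (0.520, 0.090). I will grip it along the travel direction with the camera on the robot's side.

Emit:
apply_moves --rows "0 0 -0.05 0 -1; 0 0 -0.07 0 -1; 0 0 -0.07 0 -1; 0 0 -0.07 0 -1; 0 0 -0.07 0 -1; 0 0 -0.0396 0 -1; 0 0 0 -0.08 -1; 0 0 0 -0.08 -1; 0 0 0 -0.08 -1; 0 0 0 -0.08 -1"

```text
time_s: 21.7
tool_pos: [0.5197, 0.0906, 0.2032]
tool_rot: [0.574, 0.413, 0.574, -0.413]
force: [-0.4, -0.1, 0.1]
width: 0.0853
```

Emit:
apply_moves --rows "0 0 0 -0.085 -1; 0 0 0 -0.085 -1; 0 0 0 -0.085 -1; 0 0 0 -0.085 -1; 0 0 0 -0.085 -1; 0 0 0 -0.085 -1; 0 0 0 -0.085 -1; 0 0 0 -0.085 -1; 0 0 0 0 -1; 0 0 0 0 -1"

```text
time_s: 22.7
tool_pos: [0.5198, 0.0902, 0.2033]
tool_rot: [0.704, 0.066, 0.704, -0.066]
force: [-0.3, 0.2, 0.0]
width: 0.0853
```

```bash
python3 - <<'E'
from h import *
p,R=tool();print(p,R.round(4),manip.read_state()['qpos']); d=grab('wrist','wrist18')
print(((np.array([.5207,.0902,.056])-p)@R).round(4))
E
```

```text
[0.51979186 0.09019523 0.20331825] [[-3.000e-04  1.868e-01  9.824e-01]
 [ 1.000e-04  9.824e-01 -1.868e-01]
 [-1.000e+00  0.000e+00 -3.000e-04]] [ 3.98294211e-02  2.22744241e-01  1.65060039e+00  7.51842512e-05
  1.26855348e+00 -1.34312701e+00]
[0.1473 0.0002 0.0009]
```

View pics/wrist18.png

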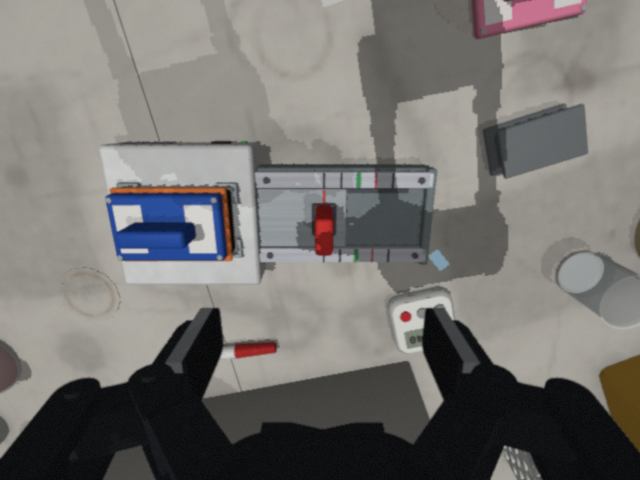

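The handle is at (324,230) between the jaws, the pointer at column 323, the green marks at column 358 and the red marks at 375. I check the jaw-direction offset, then descend.

```bash
python3 - <<'E'
from h import *
d=load('wrist18');p,R=tool()
T=lambda u,z:((onz(d,[u],z)-p)@R)[0].round(4)
print('pointer',T([323.5,193],.04),'green',T([358.5,180],.04),T([355.5,255],.04),'handle top',T([325,245],.094),'rib right end',T([195,236],.105),'sheet edge',T([232,222],.065))
E
```

```text
pointer [ 0.1634  0.0011 -0.0227] green [ 0.1634  0.0314 -0.0341] [0.1634 0.0309 0.0358] handle top [0.1094 0.002  0.0064] rib right end [ 0.0984 -0.0918 -0.0045] sheet edge [ 0.1384 -0.0748 -0.0034]
```

Emit:
apply_moves --rows "0.03 0 0 0 -1; 0.05 0 0 0 -1; 0.05 0 0 0 -1; 0.05 0 0 0 -1; 0.05 0 0 0 -1; 0.03 0 0 0 -1; 0 0 0 0 -1; 0 0 0 0 -1; 0 0 0 0 -1"

```text
time_s: 23.65
tool_pos: [0.5209, 0.0898, 0.0746]
tool_rot: [0.705, 0.066, 0.703, -0.066]
force: [0.4, -0.0, 0.5]
width: 0.0854
```

```bash
python3 - <<'E'
from h import *
p,R=tool();print(p,R.round(4)); d=grab('wrist','wrist19')
E
```

```text
[0.52092563 0.08983001 0.07458701] [[ 2.300e-03  1.852e-01  9.827e-01]
 [ 1.000e-04  9.827e-01 -1.852e-01]
 [-1.000e+00  5.000e-04  2.300e-03]]
```

View pics/wrist19.png

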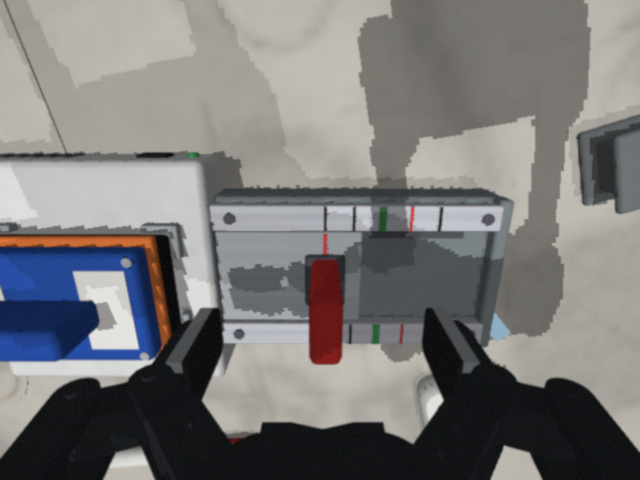

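The handle is between the jaws with clear gaps to the stack. I descend to grip height and close.

Emit:
apply_moves --rows "0.02 0.002 0 0 -1; 0.016 0 0 0 -1; 0 0 0 0 -1; 0 0 0 0 -1; 0 0 0 0 -1"

```text
time_s: 24.2
tool_pos: [0.5202, 0.0907, 0.0555]
tool_rot: [0.704, 0.066, 0.704, -0.066]
force: [-0.6, -0.4, 0.9]
width: 0.0853
```

Emit:
apply_moves --rows "0 0 0 0 1; 0 0 0 0 1; 0 0 0 0 1; 0 0 0 0 1; 0 0 0 0 1; 0 0 0 0 1; 0 0 0 0 1; 0 0 0 0 1; 0 0 0 0 1; 0 0 0 0 1"

```text
time_s: 25.2
tool_pos: [0.5203, 0.0912, 0.0557]
tool_rot: [0.704, 0.066, 0.704, -0.065]
force: [0.1, 4.6, 3.4]
width: 0.0135
```

```bash
python3 - <<'E'
from h import *
p,R=tool();s=manip.read_state();print(p,R.round(4),s['width'],s['force']); d=grab('wrist','wrist20')
E
```

```text
[0.52025889 0.09124977 0.05571993] [[ 5.000e-04  1.851e-01  9.827e-01]
 [ 9.000e-04  9.827e-01 -1.851e-01]
 [-1.000e+00  1.000e-03  3.000e-04]] 0.013452270451392483 [0.12354265 4.61517569 3.44470463]
```

View pics/wrist20.png

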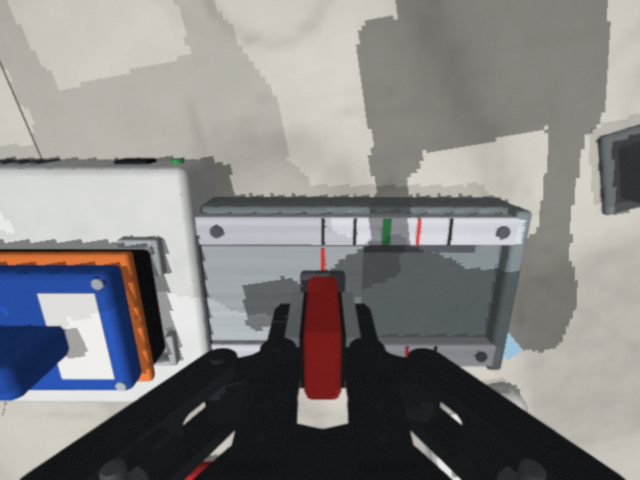

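The handle is gripped (13.5 mm) and the pointer sits at the shut mark, column 322, with green at 386 and red at 418. I draw slowly about 25 mm, then look.

Emit:
apply_moves --rows "0 0.006 0 0 1; 0 0.008 0 0 1; 0 0.01 0 0 1; 0 0.01 0 0 1; 0 0.01 0 0 1; 0 0.006 0 0 1; 0 0 0 0 1; 0 0 0 0 1; 0 0 0 0 1"

```text
time_s: 26.15
tool_pos: [0.5243, 0.1127, 0.0557]
tool_rot: [0.704, 0.063, 0.704, -0.067]
force: [-1.7, -7.9, 5.8]
width: 0.0133
```

```bash
python3 - <<'E'
from h import *
p,R=tool();s=manip.read_state();print(p,s['width'],s['force']); print(((p-[.52026,.09125,.0557])@R).round(4)); d=grab('wrist','wrist21')
T=lambda u,z:((onz(d,[u],z)-p)@R)[0].round(4)
cv2.imwrite('pics/w21z.png',cv2.resize(d['frame'][190:300,180:500],(800,275),interpolation=2)[:,:,::-1])
E
```

```text
[0.5243328  0.11265066 0.0557235 ] 0.01327544472388601 [-1.65081938 -7.90218245  5.75398659]
[-0.0001  0.0218  0.0001]
```

View pics/w21z.png

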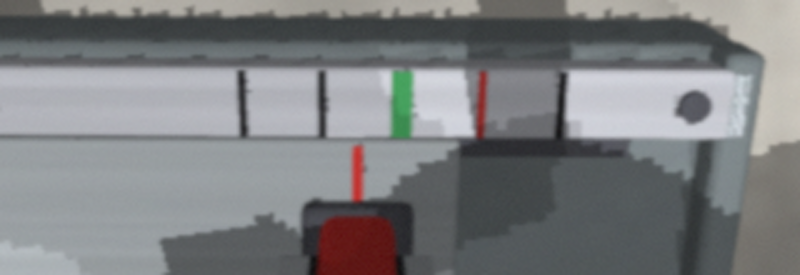

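The pointer is at zoom column 357, with shut at 241, quarter at 322, green at 402 and red at 482. That is 21.8 mm of travel, and the tool's shift agrees. 8.3 mm remain.

Emit:
apply_moves --rows "0 0.006 0 0 1; 0 0.006 0 0 1; 0 0.005 0 0 1; 0 0 0 0 1; 0 0 0 0 1; 0 0 0 0 1; 0 0 0 0 1"

```text
time_s: 26.9
tool_pos: [0.5259, 0.1206, 0.0557]
tool_rot: [0.704, 0.063, 0.704, -0.067]
force: [-1.8, -8.4, 5.8]
width: 0.0129
```

```bash
python3 - <<'E'
from h import *
p,R=tool();s=manip.read_state();print(p,s['width'],s['force']); print(((p-[.52026,.09125,.0557])@R).round(4)); d=grab('wrist','wrist22')
cv2.imwrite('pics/w22z.png',cv2.resize(d['frame'][190:300,180:500],(800,275),interpolation=2)[:,:,::-1])
E
```

```text
[0.52586542 0.12060122 0.05569607] 0.012942864808472364 [-1.7821011  -8.39118035  5.83285338]
[-0.0002  0.0299  0.0001]
```

View pics/w22z.png

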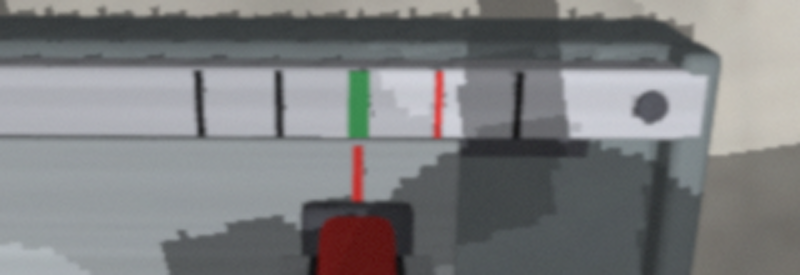

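The pointer (357) lies on the green mark (358), 29.9 mm drawn. I hold for a moment to see that it stays, and check the whole scene.

Emit:
apply_moves --rows "0 0 0 0 1; 0 0 0 0 1; 0 0 0 0 1; 0 0 0 0 1; 0 0 0 0 1; 0 0 0 0 1; 0 0 0 0 1; 0 0 0 0 1; 0 0 0 0 1; 0 0 0 0 1"

```text
time_s: 27.95
tool_pos: [0.5259, 0.1206, 0.0557]
tool_rot: [0.704, 0.063, 0.704, -0.067]
force: [-1.1, -7.8, 4.7]
width: 0.0131
```

```bash
python3 - <<'E'
from h import *
p,R=tool();s=manip.read_state();print(p,s['width'],s['force']); print(((p-[.52026,.09125,.0557])@R).round(4)); d=grab('wrist','wrist23')
for n in('scene','side'): grab(n,n+'23')
a=load('scene23')['frame'][150:310,200:420];b=load('side23')['frame'][200:350,150:390]
cv2.imwrite('pics/c23.png',np.vstack([np.hstack([cv2.resize(a,(400,290)),cv2.resize(b,(400,290))]),cv2.resize(d['frame'][190:300,180:500],(800,275))])[:,:,::-1])
E
```

```text
[0.52586654 0.12055926 0.05569965] 0.01309071561087984 [-1.08954255 -7.791691    4.73395604]
[-0.0002  0.0298  0.0001]
```

View pics/c23.png

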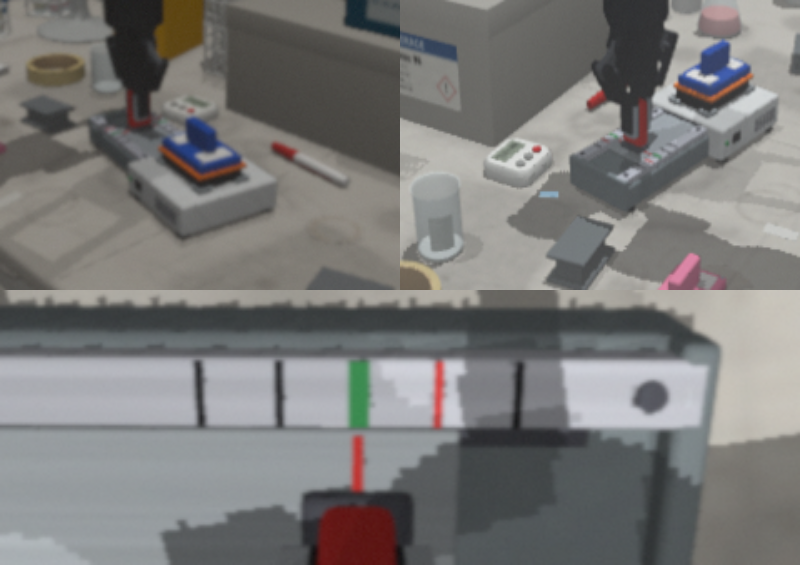

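The shutter held steady for a second with the pointer still on green. The stack is intact, and beaker, timer and pen look undisturbed. I hand the job in.

```bash
python3 -c "
from rig import manip
print(manip.finish_job())"
```

```text
the job is handed in; nothing more can be done
None
```

The job is done and handed in. I laid the orange sheet on the black cassette and set the blue cassette on the sheet. After letting go of both, I drew the shutter to the green half-way marks, and the arm is still holding it there.

**Stack:** after release, the sheet measured about 1 mm from the black cassette's centre. The blue cassette sat about 1.3 mm off the sheet's centre across the box, and about 1.6 mm off the black one. Those figures are within the camera's 2 mm accuracy. All three yaws agreed at about -10.6°.

**Shutter:** it was drawn 29.8 mm, both by the tool's shift and by the pointer on green, and it stayed there through a one-second hold. It never came near the red marks, and the spring pull was about 8 N.

**Bystanders:** the beaker, timer, marker and flask looked undisturbed in the last pictures, judged by eye rather than measured. The clock stood at about 28 s of the allowed 67 s.

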